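Hold the assembly square in the keyboard case corner

ROBOT

A 6-joint arm with a two-finger parallel gripper is mounted at the origin on the work surface. World frame = base frame: x ahead of the robot, y to its left, z up, the work surface at z = 0. Lengths are in mm, angles in rad, forces in N, time in s.
With the tool pointing down it reaches from about 375 to 750 mm from the base axis. Payload 9 kg.
Tool frame: the origin (TCP) lies at the very end of the fingers, on their centre line; the grasp point (between the pads) lies 19 mm behind it; z points along the fingers, y is the line along which they close (so a half turn about z gives the same grasp; the last joint's range is limited). The gripper opens to 85 mm and grips with 20 to 120 N. Pads are 22 mm wide; open, the fingers measure 114 mm over their backs; the gripper's body (76 mm by 85 mm) begins 54 mm behind the grasp point. The pads swing forward as they close: fully open they stand 13 mm farther back than shut.
Start: joints at [0.939, 0.104, 0.097, 1.564, 0, 1.353], TCP at [241.265, 549.392, 197.031] pointing down, gripper open.
Joint ranges: [-2.99, 2.99], [-0.84, 1.86], [-1.1, 1.16], [-1.84, 2.11], [-1.51, 1.56], [-3.14, 3.14]. Speed limits (rad/s): [2.22, 2.22, 2.57, 3.14, 3.14, 3.14].

INTERFACE

Orientations are given as a rotation vector (axis times angle).
In Python, from cell import robot, vision, workorder gives the robot as it stands.
- The arm moves only by the shell command python3 -m handwheel 'ROWS' [OPENING]. ROWS is text: rows parted by semicolons, each of 6 numbers parted by spaces: the shift along the tool's x, y, z in mm, then the turn, a rotation vector about the tool's x, y, z in degrees. In form: tx ty tz wx wy wz; .... A call has exactly 10 rows; each row is the pose to reach, as a shift and turn from the pose commanded when the call began, along the tool's axes at that moment; what a row does not reach only later rows make up. A row lasts 1/8 s, in which the tool goes at most 62.5 mm and 10.7 degrees, less where a joint would pass 70% of its speed; a pose out of reach is approached as far as the arm can. A call with a gripper value outside its range is refused whole. OPENING is the opening, from 0 (shut) to 1 (fully open), set as the call begins (- or left out, the last holds). The fingers move at their own pace and stop on an object; the grip force is fixed at half the most. Time passes only in rows, so rows that repeat a pose let the fingers close, or fill a call up. It gives the time, the measured TCP pose, the force, the opening and the grip force at its end, in the units of the state.
- robot.read_state(): the state, without advancing time (a new reading comes with each control period).
- vision.read_camera(name): name is "side" or "top" or "wrist"; returns (picture, depth): 400x640x3 uint8, blue, green, red; 400x640 float32, mm along the optical axis (not along the pixel's ray), 0 where there is no reading.
- vision.calibration(name): a dict with "vfov" (degrees; the focal length in pixels is half the picture's height over the tangent of half this angle, whatever the lens; pixels are square), "cx", "cy" (the principal point, pixels), "world_from_camera" (4x4, takes a point from camera to world coordinates); the wrist camera has in their place "mount" (4x4, takes a point from camera to tool coordinates, whose origin is the TCP and whose axes are the flange's). Camera axes: x right, y down, z forward; pixel columns grow to the right and rows downward; lengths in mm; the calibration is good to about 2 mm. A picture is of the moment at which its call begins: read the wrist's pose just before it. calibration takes no time and is no camera call.
- workorder.finish_job(): hands the job in; it is judged then, once.
Trained networks look in the newest picture that a camera, given by its name, has taken for a name from the list of things; names that differ only in an ending like _2 or _b are one class to them, and where a whole thing is asked for, a point or a joint stands for the part that bears it (a point fixed in the world has none). Each returns a list of dicts, best first, with "p" (0 to 1); they miss things now and then, are a little off and sometimes report something else, mostly with a low value. They report only what shows in the picture. A call takes as long as a camera call. They do not tell look-alikes from the thing itself.
- vision.boxes_of(name, camera): "extent" ([left, top, width, height] in pixels, round what is visible of it).
- vision.spot_point(name, camera): "at" ([column, row] in pixels: a listed point, or the origin of a listed thing).
The state is a dict: "t": time; "qpos": joint angles; "joint_velocities": joint speeds; "joint_torque": joint torques, N m; "tool_pos": TCP position; "eef_rot": TCP orientation; "contact_force": force on the tool from outside, world axes, zero at the start; "wrist_torque": the same for the moment, N m; "gripper_width": finger opening in mm; "grasp_force": force on a finger pad.
Only numpy, scipy, OpenCV 4.12 (cv2) and the standard library are available. Lean on these libraries where they do the work, as an engineer would, in place of code of your own. Each camera call takes 0.05 s, during which the arm holds its last target. There are 200 camera calls.

TASK

Pick up the dark steel assembly square (the upright wooden block is its handle) and lay it flat on the floor of the bolted-down keyboard case, in the inside corner next to the cable notch (where the far long wall meets the left end wall, seen from the robot), long arm along the long wall. Press it into that corner until both arms lie flush against their walls, and keep pressing: the job finishes with the gripper still holding the square pressed against both walls. Do not disturb the tape roll, the keycap tray or the charger.

Things in the scene. Friction and masses are not known exactly. Their poses are not given: they have to be found in the camera images.
- square: Loose flat L-shaped dark steel square, 0.2-0.4 kg. Arms and diagonal web 12 mm thick, arms 24 mm wide, outer edges 120 (long) and 80 mm (short). Upright wooden grip on the web. Origin: underside, below the grip's middle. Own axes: z up; long arm's outer edge is the plane x = +42 mm, y from +42 to -78; short arm's outer edge is the plane y = +42 mm, x from +42 to -38.
- heel (a point): Outer corner of the square on its underside, at (42, 42, 0) mm in the square's frame, with the square's axes.
- long_toe (a point): End of the long arm's outer edge on the underside, 120 mm from the heel along the square's -y.
- short_toe (a point): End of the short arm's outer edge on the underside, 80 mm from the heel along the square's -x.
- grip (a point): On the square's wooden grip, 45 mm above its underside. The grip is a block 12 to 65 mm above the underside, 22 mm thick along the diagonal (x = y of the square, towards the heel) and 40 mm wide across it. Pinched here from above along its 22 mm thickness, the fingertips stay 26 mm above the underside, over the 20 mm case walls.
- case: Beige-grey open keyboard case bolted to a plywood board 174 x 368 x 12 mm fixed to the bench: rigid, cannot move. Origin: centre of the board's underside; x roughly away from the robot, y along the case to the left, z up. Inside 126 (x) by 320 mm (y); walls 9 mm thick, 20 mm high above the inside floor, which is 18 mm above the bench; rim 38 mm above the bench.
- corner (a point): Inside corner of the case to use, on its floor, at (63, 160, 18) mm in the case's frame, with the case's axes. The long wall's inside face is the plane x = 0 of this point, the end wall's the plane y = 0; the room inside is at negative x and y. The square fits with its axes parallel to the case's and its heel here.
- long_wall: Far long wall of the case, 9 x 320 x 20 mm, with a cable notch 20 mm wide and 8 mm deep in its top edge, 50 to 70 mm from the corner. Origin at the middle of its foot; axes of the case; its inside face looks to -x.
- end_wall: Left end wall of the case, 144 x 9 x 20 mm, plain and rigid. Origin at the middle of its foot; axes of the case; its inside face looks to -y.
- tape: Bystander: roll of white tape lying flat, 100 mm across, 36 mm high, beyond the case; origin at the centre of its underside. Leave alone.
- keycap_tray: Bystander: yellow open tray 100 x 150 x 35 mm with grey keycaps, beyond the case; origin at the centre of its underside. Leave alone.
- charger: Bystander: black battery charger 60 x 100 x 30 mm, beyond the case; origin at the centre of its underside. Leave alone.
Not all that is in view belongs to the job. Of the things shaped like the square, the steel one is meant.

How it is judged (in metres and radians):
On the way:
1. the square is picked up, held clear of the bench (height (world z) of square above 0.025 m and contact force between the fingers and square above 0.5 N), for 0.1 s.
At the end, for the whole second after the job is handed in: The square lies flat on the case floor (within 0.05 rad and 4 mm) in the corner by the notch; heel and both toes within 2.5 mm of their walls, heel within 6 mm of the corner; over 1 N on each wall; fingers still bear on it (over 1.5 N); it is still (under 10 mm/s) (x of each of heel, long_toe in the frame of corner above -0.0025 m and y of each of heel, short_toe in the frame of corner above -0.0025 m and distance between heel and corner below 0.006 m and z of heel in the frame of corner below 0.004 m and angle between square's own z axis and vertical below 0.05 rad and contact force between square and long_wall above 1 N and contact force between square and end_wall above 1 N and contact force between the fingers and square above 1.5 N and linear speed of square below 0.01 m/s); the arm keeps its last pose, push and grip.
It fails at once if a bystander (tape) is moved by more than 30 mm (distance of tape from where it was at the start of the episode above 0.03 m).
It fails at once if a bystander (keycap tray) is moved by more than 30 mm (distance of keycap_tray from where it was at the start of the episode above 0.03 m).
It fails at once if a bystander (charger) is moved by more than 30 mm (distance of charger from where it was at the start of the episode above 0.03 m).
It also fails if it takes over 51 s, if anything falls off the work surface, if the arm or the gripper's body presses on something with over 40 N, if the wrist force passes 120 N, or if a joint passes its speed limit or range.

## Working session

There is one attempt and no reset: what is moved stays moved. The work goes in short steps, Python scripts to look and compute and a shell command to move; the robot and the scene stay as the last step left them, time stands still between calls to the robot, and variables do not carry over. Pictures are saved under pics/ and viewed, at most 10 in all, crops included, and the job is handed in when it is done.

```bash
ls; mkdir -p pics
cat > h.py <<'E'
import numpy as np, cv2
from cell import robot, vision, workorder
from scipy.spatial.transform import Rotation as R
def cam(name):
    c=vision.calibration(name); s=robot.read_state()
    img,d=vision.read_camera(name)
    f=200/np.tan(np.radians(c["vfov"])/2)
    if name=="wrist":
        T=np.eye(4);T[:3,:3]=R.from_rotvec(s["eef_rot"]).as_matrix();T[:3,3]=s["tool_pos"]
        W=T@np.array(c["mount"])
    else: W=np.array(c["world_from_camera"])
    return img,d,dict(f=f,cx=c["cx"],cy=c["cy"],W=W)
def ray(k,u,v):
    r=np.array([(u-k["cx"])/k["f"],(v-k["cy"])/k["f"],1.]); return k["W"][:3,:3]@r,k["W"][:3,3]
def at_z(k,u,v,z):
    r,o=ray(k,u,v); return o+r*(z-o[2])/r[2]
def at_d(k,u,v,d):
    r,o=ray(k,u,v); return o+r*d
def cloud(k,d):
    v,u=np.mgrid[:d.shape[0],:d.shape[1]]
    p=np.stack([(u-k["cx"])/k["f"]*d,(v-k["cy"])/k["f"]*d,d],-1)
    return p@k["W"][:3,:3].T+k["W"][:3,3]
E
python3 - <<'E'
from h import *
print(robot.read_state())
print(vision.calibration("top"))
for n in ("top","side"):
    img,d,k=cam(n); cv2.imwrite(f"pics/{n}0.png",img); np.savez(f"{n}0.npz",img=img,d=d,**k)
    for t in ("square","case"): print(n,t,vision.boxes_of(t,n))
    for t in ("grip","heel","long_toe","short_toe","corner"):
        for q in vision.spot_point(t,n)[:3]: print(n,t,q)
E
```

```text
pics
{'t': 0.0, 'qpos': array([ 9.39318744e-01,  1.04706599e-01,  9.64494719e-02,  1.56387544e+00,
       -1.42255916e-05,  1.35308754e+00]), 'joint_velocities': array([-9.05864582e-04, -7.31622778e-05,  1.99041814e-03,  7.11889235e-04,
       -3.70907911e-04, -3.38446390e-05]), 'joint_torque': array([ 1.47518898e-03, -5.56937492e+01,  5.03642535e+01,  1.69991527e-02,
       -3.01349282e-04,  4.56542477e-05]), 'tool_pos': array([241.0109842 , 549.0560737 , 196.20717528]), 'eef_rot': array([-6.45209460e-01, -3.07407361e+00,  1.92146035e-03]), 'contact_force': array([ 0.24892495, -0.57216369, -1.00738778]), 'wrist_torque': array([-0.02775475, -0.03706894, -0.04532626]), 'grasp_force': 0.0, 'gripper_width': 85.45416050782711}
{'vfov': 42.700967143056985, 'cx': 321.1348715239535, 'cy': 202.391270313128, 'world_from_camera': array([[ 2.24062322e-04, -9.91766221e-01,  1.28061365e-01,
         3.97035763e+02],
       [-9.99888565e-01,  1.68934651e-03,  1.48325309e-02,
         2.63883185e+01],
       [-1.49267431e-02, -1.28050418e-01, -9.91655325e-01,
         1.39715155e+03],
       [ 0.00
[... 1072 characters left out ...]
'extent': [315.6, 96.6, 84.6, 98.2], 'p': 0.59}, {'extent': [218.7, 160.0, 66.5, 61.3], 'p': 0.37}]
side grip {'at': [398.9, 274.2], 'p': 0.69}
side grip {'at': [295.4, 326.3], 'p': 0.68}
side grip {'at': [335.6, 263.5], 'p': 0.57}
side heel {'at': [418.2, 272.2], 'p': 0.76}
side heel {'at': [306.5, 278.6], 'p': 0.69}
side heel {'at': [310.2, 357.1], 'p': 0.56}
side long_toe {'at': [407.3, 321.9], 'p': 0.95}
side long_toe {'at': [338.9, 240.7], 'p': 0.78}
side long_toe {'at': [251.6, 346.8], 'p': 0.56}
side short_toe {'at': [325.2, 322.7], 'p': 0.92}
side short_toe {'at': [335.9, 298.6], 'p': 0.77}
side short_toe {'at': [382.3, 269.0], 'p': 0.61}
side corner {'at': [326.9, 173.1], 'p': 0.91}
```

Run:
```python
import cv2
i=cv2.imread("pics/top0.png"); cv2.imwrite("pics/top0c.png",cv2.resize(i[150:350,150:540],None,fx=2.05,fy=2.05,interpolation=cv2.INTER_CUBIC)[:, :800])
```

```text
(no output)
```

View pics/top0c.png

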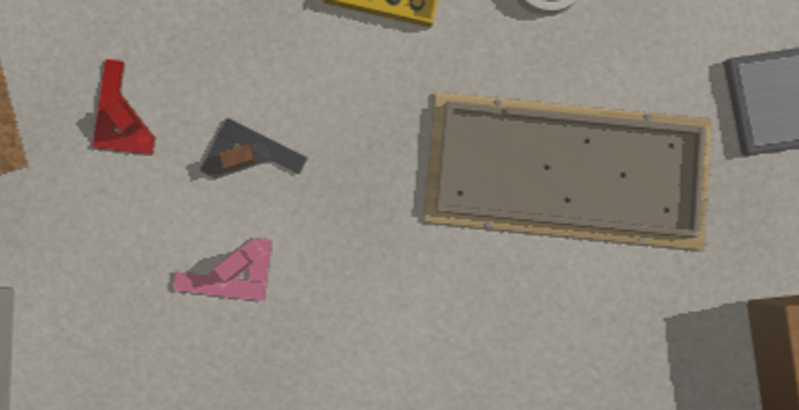

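View pics/side0.png

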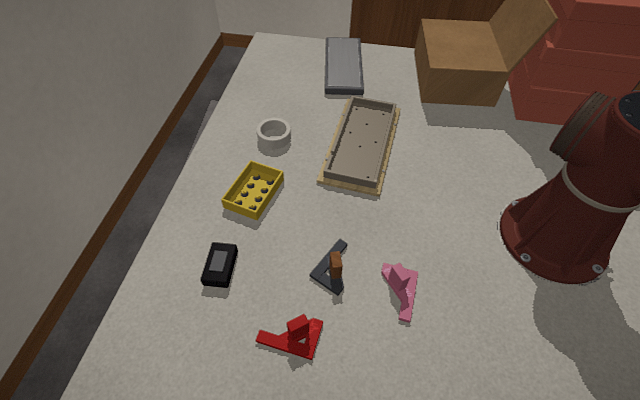

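The top view shows three look-alikes: red at (208,203), dark steel with a wooden grip at (270,222), and pink at (260,283). The dark grey one with the brown block matches the description, and its heel is far-left at (262,207). The case spans (356..501, 199..271), with its notch by the far-left corner. I'll confirm the square in an enlarged crop and compute coarse poses.

Run:
```python
from h import *
z=np.load("top0.npz"); k={q:z[q] for q in("f","cx","cy","W")}
cv2.imwrite("pics/sq_crop.png",cv2.resize(z["img"][190:305,180:310],None,fx=4,fy=4,interpolation=cv2.INTER_CUBIC))
for n,u,v,h in [("heel",264,206,6),("ltoe",298.6,223.3,6),("stoe",247.4,237,6),("griptop",265.6,226,60),("corner",367,201.5,38)]: print(n,at_z(k,u,v,h).round(1))
s=robot.read_state(); print(R.from_rotvec(s["eef_rot"]).as_matrix().round(3)); print(vision.calibration("wrist"))
```

```text
heel [567. 204.   6.]
ltoe [519.3 108.7   6. ]
stoe [482.  248.1   6. ]
griptop [507.5 192.1  60. ]
corner [574.8 -76.   38. ]
[[-0.916  0.402  0.   ]
 [ 0.402  0.916  0.   ]
 [-0.     0.    -1.   ]]
{'vfov': 59.5663516525092, 'cx': 319.4363639181944, 'cy': 201.1152813242413, 'mount': array([[-1.08232770e-03, -9.57489595e-01, -2.88465778e-01,
         7.28575387e+01],
       [ 9.99999290e-01, -1.18007246e-03,  1.64942163e-04,
        -6.71580047e-02],
       [-4.98340926e-04, -2.88465394e-01,  9.57490192e-01,
        -1.77145791e+02],
       [ 0.00000000e+00,  0.00000000e+00,  0.00000000e+00,
         1.00000000e+00]])}
```

View pics/sq_crop.png

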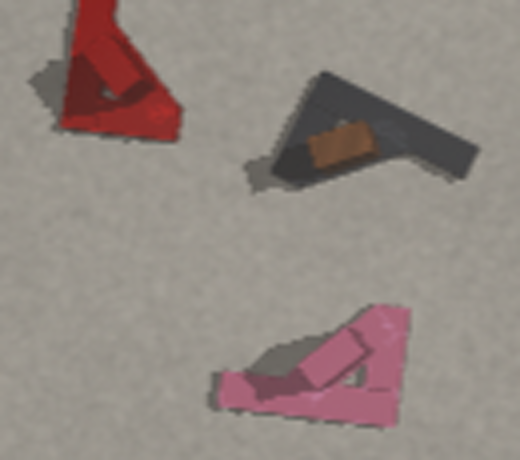

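The crop confirms it: the dark steel L with the brown wooden block is the target (yaw ≈ -27°). Next I move over it.

```bash
python3 -m handwheel '-48 -28 0 0 0 6; -97 -55 0 0 0 12; -145 -83 0 0 0 18; -194 -110 0 0 0 24; -242 -138 0 0 0 30; -290 -165 0 0 0 36; -339 -193 0 0 0 42; -387 -220 0 0 0 48; -387 -220 0 0 0 48; -387 -220 0 0 0 48' 1
python3 - <<'E'
from h import *
img,d,k=cam("wrist"); cv2.imwrite("pics/w1.png",img); np.savez("w1.npz",img=img,d=d,**k)
for n in ("heel","long_toe","short_toe","grip"):
    print(n,vision.spot_point(n,"wrist")[:2])
s=robot.read_state();print(s["tool_pos"],s["qpos"].round(2))
E
```

```text
t: 2.05
tool_pos: [506.9, 192.5, 197.0]
eef_rot: [-1.84, -2.546, -0.0]
contact_force: [-0.1, -0.4, 0.2]
gripper_width: 85.4
grasp_force: 0.0
heel [{'at': [376.4, 164.6], 'p': 0.85}, {'at': [145.0, 138.3], 'p': 0.81}]
long_toe [{'at': [183.2, 27.6], 'p': 0.9}, {'at': [298.4, 237.0], 'p': 0.84}]
short_toe [{'at': [214.5, 174.9], 'p': 0.91}, {'at': [323.6, 112.8], 'p': 0.74}]
grip [{'at': [181.4, 130.5], 'p': 0.93}, {'at': [322.6, 175.2], 'p': 0.81}]
[506.65735533 193.2832086  197.17677563] [ 0.12 -0.07 -0.08  1.56  0.    1.37]
```

View pics/w1.png

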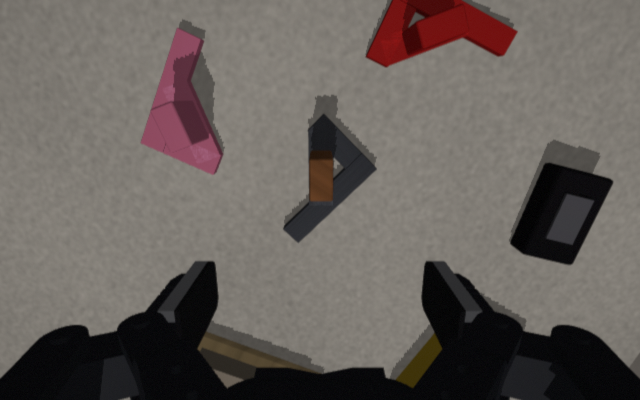

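The wrist view shows the square with heel at (376,164), long toe (296,238), short toe (323,113) and grip top around (321,178). I'll compute an accurate pose.

```bash
cat > pose.py <<'E'
from h import *
def square(img,d,k,box):
    u0,v0,u1,v1=box
    P=cloud(k,d)[v0:v1,u0:u1]; C=img[v0:v1,u0:u1].astype(int)
    brown=(C[...,2]-C[...,0]>40)&(C[...,2]<200)
    Z=P[...,2]
    g=P[brown&(d[v0:v1,u0:u1]>0)]
    top=np.percentile(g[:,2],95); gt=g[g[:,2]>top-5]
    return P,Z,C,brown,gt
E
python3 - <<'E'
from pose import *
z=np.load("w1.npz"); k={q:z[q] for q in("f","cx","cy","W")}; img,d=z["img"],z["d"]
P,Z,C,brown,gt=square(img,d,k,(270,85,400,260))
print("floor z",np.median(Z[-20:,:]), "griptop",gt[:,2].mean(),len(gt))
r=cv2.minAreaRect(gt[:,:2].astype(np.float32)); print("grip rect",r)
arm=(Z>7)&(Z<16)&(C.max(-1)<90); a=P[arm]; print(len(a),np.median(a[:,2]))
hull=cv2.convexHull(a[:,:2].astype(np.float32)); print(cv2.approxPolyDP(hull,6,True)[:,0].round(1))
for n,u,v in [("heel",376.4,164.6),("lt",298.4,237),("st",323.6,112.8)]: print(n,at_z(k,u,v,0).round(1))
E
```

```text
floor z 0.4679506828264266 griptop 65.30118814781979 924
grip rect ((508.7953796386719, 192.93199157714844), (20.23110580444336, 37.83347702026367), 17.762304306030273)
3572 12.403240397570642
[[493.4 246.5]
 [483.8 226.9]
 [490.  115. ]
 [508.2 105.9]
 [564.1 211.5]]
heel [565.4 213.8   0. ]
lt [510.2 106.6   0. ]
st [493.8 247.5   0. ]
```

```bash
python3 -m handwheel '0 2 40 0 0 0.8; 0 2 80 0 0 0.8; 0 2 115 0 0 0.8; 0 2 140 0 0 0.8; 0 2 155 0 0 0.8; 0 2 163 0 0 0.8; 0 2 168 0 0 0.8; 0 2 170 0 0 0.8; 0 2 170 0 0 0.8; 0 2 170 0 0 0.8' 1
python3 -m handwheel '0 0 0 0 0 0; 0 0 0 0 0 0; 0 0 0 0 0 0; 0 0 0 0 0 0; 0 0 0 0 0 0; 0 0 0 0 0 0; 0 0 0 0 0 0; 0 0 0 0 0 0; 0 0 0 0 0 0; 0 0 0 0 0 0' 0
```

```text
t: 3.55
tool_pos: [509.4, 193.0, 27.5]
eef_rot: [1.858, 2.533, 0.001]
contact_force: [-0.5, -0.3, -0.0]
gripper_width: 85.3
grasp_force: 0.0
t: 4.8
tool_pos: [509.0, 193.0, 27.1]
eef_rot: [-1.858, -2.533, -0.0]
contact_force: [-3.5, -0.4, 4.0]
gripper_width: 19.5
grasp_force: 58.9
```

```bash
python3 -m handwheel '0 0 -10 0 0 0; 0 0 -25 0 0 0; 0 0 -50 0 0 0; 0 0 -75 0 0 0; 0 0 -95 0 0 0; 0 0 -110 0 0 0; 0 0 -118 0 0 0; 0 0 -120 0 0 0; 0 0 -120 0 0 0; 0 0 -120 0 0 0'
python3 - <<'E'
from h import *
z=np.load("top0.npz"); k={q:z[q] for q in("f","cx","cy","W")}
P=cloud(k,z["d"])[185:290,340:515]; Z=P[...,2]
for lo,hi in((30,45),(8,45),(14,23)):
    m=(Z>lo)&(Z<hi); r=cv2.minAreaRect(P[m][:,:2].astype(np.float32)); print(lo,m.sum(),r,np.median(Z[m])); print(cv2.boxPoints(r).round(1).tolist())
print(vision.spot_point("corner","top"),vision.boxes_of("case","top"))
s=robot.read_state();print(s["gripper_width"],s["grasp_force"])
E
```

```text
t: 6.05
tool_pos: [508.6, 192.9, 146.3]
eef_rot: [-1.857, -2.533, 0.001]
contact_force: [-0.6, -1.3, -2.6]
gripper_width: 19.2
grasp_force: 58.9
30 1253 ((496.564208984375, -270.283935546875), (203.65789794921875, 416.0450134277344), 5.2610368728637695) 36.729727536390556
[[376.1000061035156, -72.5], [414.20001220703125, -486.79998779296875], [617.0, -468.1000061035156], [578.9000244140625, -53.79999923706055]]
8 8710 ((503.4183654785156, -250.47518920898438), (264.25286865234375, 472.80780029296875), 7.099101543426514) 17.051419767997118
[[343.1000061035156, -32.20000076293945], [401.5, -501.3999938964844], [663.7000122070312, -468.70001220703125], [605.2999877929688, 0.4000000059604645]]
14 4958 ((511.854248046875, -261.2007751464844), (419.5916442871094, 230.57778930664062), 88.38973236083984) 17.425034098518722
[[390.70001220703125, -467.70001220703125], [621.2000122070312, -474.20001220703125], [633.0, -54.70000076293945], [402.5, -48.20000076293945]]
[] [{'extent': [248.6, 205.4, 50.0, 29.3], 'p': 0.71}, {'extent': [356.5, 198.9, 144.7, 72.1], 'p': 0.57}]
19.247631629744003 58.91159877501195
```

```bash
python3 -m handwheel '-25 -7 0 0 0 -2; -70 -20 0 0 0 -5; -120 -34 0 0 0 -9; -170 -49 0 0 0 -13; -220 -63 0 0 0 -17; -260 -75 0 0 0 -20; -290 -83 0 0 0 -22.5; -305 -87 0 0 0 -22.5; -310 -89 0 0 0 -22.5; -310 -89 0 0 0 -22.5'
python3 - <<'E'
from h import *
img,d,k=cam("wrist"); cv2.imwrite("pics/w2.png",img); np.savez("w2.npz",img=img,d=d,**k)
for n in ("corner","heel","long_toe","short_toe"): print(n,vision.spot_point(n,"wrist")[:2])
E
```

```text
t: 7.4
tool_pos: [517.3, -128.8, 146.9]
eef_rot: [-1.328, -2.847, -0.001]
contact_force: [0.4, 0.1, -2.9]
gripper_width: 19.4
grasp_force: 59.0
corner [{'at': [393.8, 184.8], 'p': 0.6}]
heel [{'at': [413.0, 216.4], 'p': 0.96}]
long_toe [{'at': [285.9, 336.2], 'p': 0.85}, {'at': [350.3, 128.9], 'p': 0.44}]
short_toe [{'at': [325.9, 125.6], 'p': 0.66}]
```

View pics/w2.png

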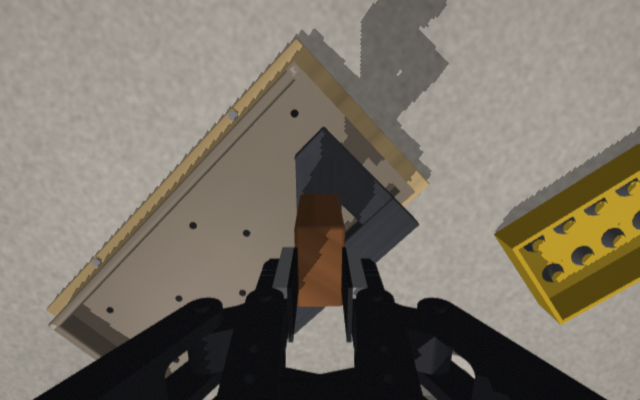

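The wrist view shows the held square with heel at (415,222) and short toe (323,128). The case corner is at about (394,187), the end wall runs from (297,70) to (410,190), and the near wall is fully visible. I'll fit the case by its height profile and the square by its outline.

```bash
cat > fit.py <<'E'
from h import *
from scipy.optimize import minimize
def casefit(P,d,p0,maxz=45):
    Z=P[...,2]; m=(d>0)&(Z<maxz)
    Q=P[m]; c=np.array(p0[:2])
    def loc(p):
        a=p[2]; e=Q[:,:2]-p[:2]; return e@np.array([np.cos(a),np.sin(a)]), e@np.array([-np.sin(a),np.cos(a)])
    def cost(p):
        x,y=loc(p)
        ax,ay=abs(x),abs(y)
        h=np.where((ax<87)&(ay<184),12.,0.)
        h=np.where((ax<72)&(ay<169),38.,h); h=np.where((ax<63)&(ay<160),18.,h)
        w=(ax<110)&(ay<210)
        return np.minimum(abs(Q[:,2]-h-p[3]),10)[w].sum()/1000-w.sum()*.01
    best=None
    for dx in(-8,0,8):
        for dy in(-8,0,8):
            r=minimize(cost,[p0[0]+dx,p0[1]+dy,p0[2],0],method="Nelder-Mead",options=dict(initial_simplex=np.array([p0[0]+dx,p0[1]+dy,p0[2],0])+np.array([[0,0,0,0],[6,0,0,0],[0,6,0,0],[0,0,.04,0],[0,0,0,1.5]]),maxiter=600))
            if best is None or r.fun<best.fun: best=r
    return best
def corner(p):
    c,s=np.cos(p[2]),np.sin(p[2]); return p[:2]+np.array([c*63-s*160,s*63+c*160])
E
python3 - <<'E'
from fit import *
z=np.load("w2.npz"); k={q:z[q] for q in("f","cx","cy","W")}; img,d=z["img"],z["d"]
P=cloud(k,d); P2=P.copy(); P2[300:,:,2]=99; P2[:,470:,2]=99
a=np.radians(-5.2); ctr=np.array([574,-78])-np.array([np.cos(a)*63-np.sin(a)*160,np.sin(a)*63+np.cos(a)*160])
r=casefit(P2,d,[*ctr,a]); print(r.x.round(3),np.degrees(r.x[2]),r.fun,"corner",corner(r.x))
Z=P[...,2]; C=img.astype(int)
m=(Z>118)&(Z<142)&(C.max(-1)<110)&(C[...,2]-C[...,0]<25); m[250:]=0
q=P[m]; print(len(q),np.percentile(q[:,2],[5,50,95]))
t=q[q[:,2]>np.median(q[:,2])-4]; print(cv2.approxPolyDP(cv2.convexHull(t[:,:2].astype(np.float32)),3,True)[:,0].round(1).tolist())
# tilt
A=np.c_[t[:,:2]-t[:,:2].mean(0),np.ones(len(t))]; print(np.linalg.lstsq(A,t[:,2],rcond=None)[0])
print(at_z(k,393.8,184.8,18))
print(r.x[3])
E
```

```text
[ 4.93279e+02 -2.40735e+02 -1.06000e-01  3.11000e-01] -6.053330965644616 -508.8350587765876 corner [572.8007849  -88.27053368]
7100 [130.6944343  132.17111463 133.30867654]
[[561.5999755859375, -92.0999984741211], [483.29998779296875, -84.0], [480.79998779296875, -106.30000305175781], [501.20001220703125, -129.39999389648438], [538.5999755859375, -129.10000610351562], [559.5, -113.0]]
[-1.08046222e-02 -9.10625450e-04  1.32184848e+02]
[571.41770942 -88.44630527  18.        ]
0.31106382950330735
```

Corner (572.7,-88.3), case yaw -6.05°. Square yaw -5.9°, heel (561.8,-92). I shift so the heel is 6 mm off both walls and descend to just above the floor.

```bash
python3 -m handwheel '-4 2 0 0 0 0; -4 2 20 0 0 0; -4 2 40 0 0 0; -4 2 60 0 0 0; -4 2 75 0 0 0; -4 2 85 0 0 0; -4 2 91 0 0 0; -4 2 95 0 0 0; -4 2 97 0 0 0; -4 2 97 0 0 0'
python3 - <<'E'
from fit import *
img,d,k=cam("wrist"); cv2.imwrite("pics/w3.png",img); np.savez("w3.npz",img=img,d=d,**k)
P=cloud(k,d); Z=P[...,2]; C=img.astype(int)
P2=P.copy(); P2[300:,:,2]=99; P2[:,470:,2]=99
m=(Z>20)&(Z<50)&(C.max(-1)<85)&(C[...,2]-C[...,0]<12); m[250:]=0; m[:,:270]=0
P2[cv2.dilate(m.astype(np.uint8),np.ones((5,5)))>0,2]=99
r=casefit(P2,d,[493.3,-240.7,-.1056]); print(r.x.round(3),"corner",corner(r.x))
q=P[m]; t=q[abs(q[:,2]-np.median(q[:,2]))<4]
print(len(t),np.median(t[:,2]),cv2.approxPolyDP(cv2.convexHull(t[:,:2].astype(np.float32)),3,True)[:,0].round(1).tolist())
E
```

```text
t: 8.9
tool_pos: [521.6, -131.3, 50.2]
eef_rot: [1.328, 2.847, 0.0]
contact_force: [-0.0, -0.4, -2.8]
gripper_width: 19.1
grasp_force: 59.0
[ 4.92951e+02 -2.40685e+02 -1.06000e-01  2.86000e-01] corner [572.49688958 -88.23326338]
6985 35.45597775692053 [[573.0999755859375, -91.19999694824219], [487.6000061035156, -86.5], [485.1000061035156, -108.5999984741211], [504.79998779296875, -131.10000610351562], [542.2000122070312, -131.8000030517578], [570.4000244140625, -111.80000305175781]]
```

View pics/w3.png

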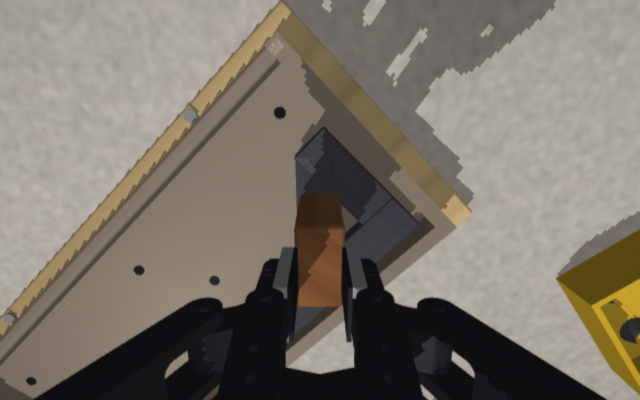

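The square now sits inside both walls, about 5 mm above the floor, with heel at (415,222) and a gap to each wall. Next I set it down gently.

```bash
python3 -m handwheel '0 0 1 0 0 0; 0 0 2 0 0 0; 0 0 3 0 0 0; 0 0 4 0 0 0; 0 0 4.5 0 0 0; 0 0 5 0 0 0; 0 0 5.5 0 0 0; 0 0 6 0 0 0; 0 0 6 0 0 0; 0 0 6 0 0 0'
```

```text
t: 10.2
tool_pos: [521.2, -131.2, 45.1]
eef_rot: [-1.328, -2.847, 0.0]
contact_force: [-7.6, 2.4, 10.7]
gripper_width: 19.3
grasp_force: 60.7
```

```bash
python3 -m handwheel '0 1 0 0 0 0; 0 2 0 0 0 0; 0 3 0 0 0 0; 0 4 0 0 0 0; 0 5 0 0 0 0; 0 6 0 0 0 0; 0 7 0 0 0 0; 0 8 0 0 0 0; 0 8 0 0 0 0; 0 8 0 0 0 0'
```

```text
t: 11.45
tool_pos: [526.9, -128.3, 45.6]
eef_rot: [1.33, 2.845, -0.007]
contact_force: [-12.1, -6.4, 12.6]
gripper_width: 19.3
grasp_force: 61.0
```

```bash
python3 -m handwheel '0 0.5 0 0 0 0; 0 1 0 0 0 0; 0 1.5 0 0 0 0; 0 2 0 0 0 0; 0 2.5 0 0 0 0; 0 3 0 0 0 0; 0 3 0 0 0 0; 0 3 0 0 0 0; 0 3 0 0 0 0; 0 3 0 0 0 0'
python3 - <<'E'
from fit import *
img,d,k=cam("wrist"); cv2.imwrite("pics/w4.png",cv2.resize(img[90:300,240:480],None,fx=2.5,fy=2.5)); np.savez("w4.npz",img=img,d=d,**k)
E
```

```text
t: 12.7
tool_pos: [528.0, -128.1, 46.3]
eef_rot: [-1.332, -2.845, 0.014]
contact_force: [-20.6, -13.3, 20.0]
gripper_width: 19.2
grasp_force: 62.1
```

View pics/w4.png

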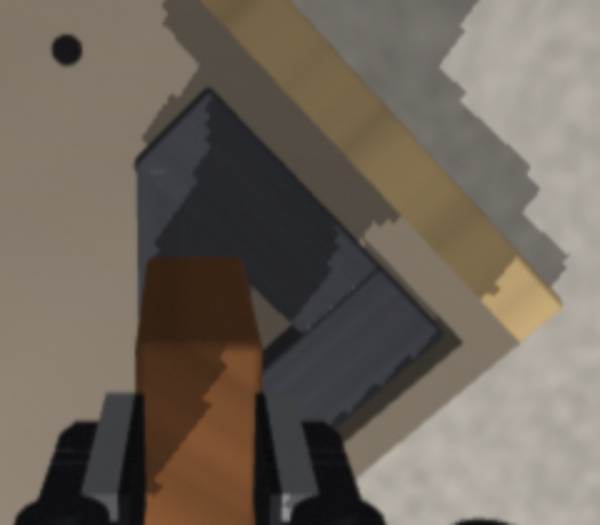

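The view shows the short arm tight against the end wall. Beside the long arm, below (440,333), there is a thin dark strip that is either wall face or a gap. I'll measure it.

```bash
cat > meas.py <<'E'
from fit import *
import sys
def meas(img,d,k,C0,yaw):
    P=cloud(k,d); Z=P[...,2]; C=img.astype(int)
    m=(Z>20)&(Z<45)&(C.max(-1)<85)&(C[...,2]-C[...,0]<12); m[250:]=0; m[:,:270]=0
    q=P[m]; e=q[:,:2]-C0; a=yaw
    x=e@[np.cos(a),np.sin(a)]; y=e@[-np.sin(a),np.cos(a)]
    # plane of the top
    s=(x<-6)&(y<-4)&(x>-80)&(y>-45); z=q[:,2]
    for _ in range(3):
        A=np.c_[x[s],y[s],np.ones(s.sum())]; p=np.linalg.lstsq(A,z[s],rcond=None)[0]
        s=s&(abs(z-np.c_[x,y,np.ones(len(x))]@p)<3)
    print("slopes x,y, z at corner",p.round(4))
    for lo in(-75,-60,-45,-30,-15):
        w=s&(abs(x-lo)<5); print("short edge x",lo,"ymax",np.percentile(y[w],99).round(1) if w.sum()>5 else None)
    prof=lambda yy:[(round(float(xx),1),round(float(zz),1)) for xx,zz in zip(x0,z0)]
    E=P[...,:2]-C0; X=E@[np.cos(a),np.sin(a)]; Y=E@[-np.sin(a),np.cos(a)]
    for yy in(-10,-18,-26):
        w=(abs(Y-yy)<1.5)&(X>-14)&(X<14)&(d>0); o=np.argsort(X[w]); 
        b=[(int(c),round(float(np.median(Z[w][abs(X[w]-c)<1])),0)) for c in range(-12,13,2) if (abs(X[w]-c)<1).any()]; print("long-wall profile y",yy,b)
    for xx in(-20,-45,-70):
        w=(abs(X-xx)<1.5)&(Y>-14)&(Y<14)&(d>0)
        b=[(int(c),round(float(np.median(Z[w][abs(Y[w]-c)<1])),0)) for c in range(-12,13,2) if (abs(Y[w]-c)<1).any()]; print("end-wall profile x",xx,b)
if __name__=="__main__":
    z=np.load(sys.argv[1]); k={q:z[q] for q in("f","cx","cy","W")}
    meas(z["img"],z["d"],k,np.array([572.6,-88.25]),-.1058)
    for n,u,v in[("heel",416,223.2),("stoe",323.2,126)]:
        e=at_z(k,u,v,30)[:2]-[572.6,-88.25]; a=-.1058; print(n,e@[np.cos(a),np.sin(a)],e@[-np.sin(a),np.cos(a)])
E
python3 meas.py w4.npz
```

```text
slopes x,y, z at corner [-3.3500e-02 -3.0000e-03  3.0184e+01]
short edge x -75 ymax -4.3
short edge x -60 ymax -4.3
short edge x -45 ymax -4.2
short edge x -30 ymax -4.1
short edge x -15 ymax -4.2
long-wall profile y -10 [(-12, 155.0), (-10, 31.0), (-8, 30.0), (-6, 31.0), (-4, 30.0), (-2, 30.0), (0, 34.0), (2, 38.0), (4, 38.0), (6, 38.0), (8, 38.0), (10, 38.0)]
long-wall profile y -18 [(-12, 137.0), (-10, 136.0), (-8, 31.0), (-6, 138.0), (-4, 139.0), (-2, 137.0), (0, 34.0), (2, 39.0), (4, 38.0), (6, 38.0), (8, 39.0), (10, 38.0)]
long-wall profile y -26 [(-12, 137.0), (-10, 139.0), (-8, 141.0), (-6, 31.0), (-4, 31.0), (-2, 30.0), (0, 34.0), (2, 39.0), (4, 38.0), (6, 39.0), (8, 38.0)]
end-wall profile x -20 [(-12, 144.0), (-10, 147.0), (-8, 144.0), (-6, 145.0), (-4, 146.0), (-2, 21.0), (0, 38.0), (2, 38.0), (4, 38.0), (6, 39.0), (8, 38.0), (10, 12.0), (12, 12.0)]
end-wall profile x -45 [(-12, 32.0), (-10, 32.0), (-8, 32.0), (-6, 32.0), (-4, 31.0), (-2, 19.0), (0, 38.0), (2, 39.0), (4, 38.0), (6, 38.0), (8, 39.0), (10, 12.0), (12, 12.0)]
end-wall profile x -70 [(-12, 33.0), (-10, 33.0), (-8, 33.0), (-6, 32.0), (-4, 33.0), (-2, 19.0), (0, 38.0), (2, 38.0), (4, 38.0), (6, 38.0), (8, 39.0), (10, 13.0), (12, 12.0)]
heel -1.3196419866896816 -2.721835498221497
stoe -79.660436294124 -2.9178835250418675
```

The long arm is on its wall, but the end wall still shows a gap of about 3 mm and the square tips about 0.033 rad. I push along the case's +y and counter-tilt slightly.

```bash
python3 -m handwheel '0.4 0.3 0 -0.2 -0.2 0; 0.8 0.6 0 -0.4 -0.4 0; 1.2 0.9 0 -0.6 -0.6 0; 1.6 1.2 0 -0.8 -0.8 0; 2 1.5 0 -1 -1 0; 2.4 1.8 0 -1 -1 0; 2.8 2.2 0 -1 -1 0; 3.2 2.5 0 -1 -1 0; 3.2 2.5 0 -1 -1 0; 3.2 2.5 0 -1 -1 0'
python3 - <<'E'
from meas import *
img,d,k=cam("wrist"); np.savez("w5.npz",img=img,d=d,**k); cv2.imwrite("pics/w5.png",cv2.resize(img[90:300,240:480],None,fx=2.5,fy=2.5))
meas(img,d,k,np.array([572.6,-88.25]),-.1058)
s=robot.read_state(); M=R.from_rotvec(s["eef_rot"]).as_matrix(); a=-.1058; B=R.from_euler("z",a).as_matrix().T
print("case-frame tool z",(B@M[:,2]).round(4),"yaw tool y",np.degrees(np.arctan2(M[1,1],M[0,1])),"F case",(B@s["contact_force"]).round(1))
E
```

```text
t: 14.0
tool_pos: [527.9, -125.4, 46.3]
eef_rot: [1.323, 2.823, -0.004]
contact_force: [-22.0, -19.1, 18.1]
gripper_width: 19.2
grasp_force: 62.2
slopes x,y, z at corner [-9.30000e-03 -2.67000e-02  3.01028e+01]
short edge x -75 ymax -4.3
short edge x -60 ymax -4.2
short edge x -45 ymax -4.2
short edge x -30 ymax -4.3
short edge x -15 ymax -4.2
long-wall profile y -10 [(-12, 30.0), (-10, 30.0), (-8, 30.0), (-6, 30.0), (-4, 30.0), (-2, 30.0), (0, 34.0), (2, 39.0), (4, 38.0), (6, 38.0), (8, 38.0), (10, 38.0)]
long-wall profile y -18 [(-12, 138.0), (-10, 141.0), (-8, 139.0), (-6, 31.0), (-4, 31.0), (-2, 31.0), (0, 35.0), (2, 39.0), (4, 38.0), (6, 39.0), (8, 39.0)]
long-wall profile y -26 [(-12, 138.0), (-10, 139.0), (-8, 31.0), (-6, 31.0), (-4, 31.0), (-2, 31.0), (0, 34.0), (2, 38.0), (4, 39.0), (6, 38.0), (8, 38.0), (10, 38.0)]
end-wall profile x -20 [(-12, 138.0), (-10, 31.0), (-8, 151.0), (-6, 154.0), (-4, 156.0), (-2, 150.0), (0, 154.0), (2, 159.0), (4, 38.0), (6, 38.0), (8, 39.0), (10, 12.0), (12, 12.0)]
end-wall profile x -45 [(-12, 31.0), (-10, 31.0), (-8, 31.0), (-6, 31.0), (-4, 31.0), (-2, 30.0), (0, 39.0), (2, 39.0), (4, 39.0), (6, 38.0), (8, 38.0), (10, 12.0), (12, 12.0)]
end-wall profile x -70 [(-12, 31.0), (-10, 31.0), (-8, 31.0), (-6, 31.0), (-4, 31.0), (-2, 31.0), (0, 38.0), (2, 38.0), (4, 38.0), (6, 38.0), (8, 38.0), (10, 12.0), (12, 13.0)]
case-frame tool z [ 0.0218 -0.0105 -0.9997] yaw tool y 39.76752158797558 F case [-20.5 -21.8  18.6]
```

Now both walls are near contact, with about 20 N on each axis. A residual tip of 0.027 rad about x remains, so I correct it and press slightly more.

```bash
python3 -m handwheel '0.1 0.3 0 -0.2 0.2 0; 0.2 0.6 0 -0.4 0.4 0; 0.3 0.9 0 -0.6 0.6 0; 0.4 1.2 0 -0.8 0.8 0; 0.5 1.5 0 -1 1 0; 0.6 1.8 0 -1 1 0; 0.7 2 0 -1 1 0; 0.7 2 0 -1 1 0; 0.7 2 0 -1 1 0; 0.7 2 0 -1 1 0'
python3 - <<'E'
from meas import *
img,d,k=cam("wrist"); np.savez("w6.npz",img=img,d=d,**k); cv2.imwrite("pics/w6.png",cv2.resize(img[90:300,240:480],None,fx=2.5,fy=2.5))
meas(img,d,k,np.array([572.6,-88.25]),-.1058)
s=robot.read_state(); M=R.from_rotvec(s["eef_rot"]).as_matrix(); a=-.1058; B=R.from_euler("z",a).as_matrix().T
print("case-frame tool z",(B@M[:,2]).round(4),"yaw tool y",np.degrees(np.arctan2(M[1,1],M[0,1])),"F case",(B@s["contact_force"]).round(1),s["wrist_torque"])
i,dd,kk=cam("side"); np.savez("s6.npz",img=i,d=dd,**kk); cv2.imwrite("pics/s6.png",cv2.resize(i[80:220,270:430],None,fx=4,fy=4,interpolation=cv2.INTER_CUBIC))
for n in("long_toe","heel","short_toe"): print(vision.spot_point(n,"side")[:4])
E
```

```text
t: 15.3
tool_pos: [528.0, -124.5, 46.4]
eef_rot: [1.328, 2.831, 0.028]
contact_force: [-26.8, -22.6, 21.6]
gripper_width: 19.3
grasp_force: 63.2
slopes x,y, z at corner [-1.18000e-02 -2.90000e-02  3.00618e+01]
short edge x -75 ymax -4.3
short edge x -60 ymax -4.3
short edge x -45 ymax -4.2
short edge x -30 ymax -4.3
short edge x -15 ymax -4.2
long-wall profile y -10 [(-12, 30.0), (-10, 30.0), (-8, 31.0), (-6, 30.0), (-4, 30.0), (-2, 30.0), (0, 34.0), (2, 38.0), (4, 38.0), (6, 39.0), (8, 38.0), (10, 38.0)]
long-wall profile y -18 [(-12, 138.0), (-10, 140.0), (-8, 141.0), (-6, 139.0), (-4, 31.0), (-2, 31.0), (0, 34.0), (2, 38.0), (4, 38.0), (6, 39.0), (8, 38.0), (10, 38.0)]
long-wall profile y -26 [(-12, 139.0), (-10, 142.0), (-8, 31.0), (-6, 31.0), (-4, 31.0), (-2, 31.0), (0, 35.0), (2, 38.0), (4, 38.0), (6, 38.0), (8, 39.0), (10, 38.0)]
end-wall profile x -20 [(-12, 31.0), (-10, 151.0), (-8, 153.0), (-6, 156.0), (-4, 152.0), (-2, 153.0), (0, 156.0), (2, 38.0), (4, 38.0), (6, 38.0), (8, 39.0), (10, 13.0), (12, 12.0)]
end-wall profile x -45 [(-12, 31.0), (-10, 31.0), (-8, 31.0), (-6, 31.0), (-4, 31.0), (-2, 30.0), (0, 38.0), (2, 39.0), (4, 38.0), (6, 38.0), (8, 38.0), (10, 12.0), (12, 12.0)]
end-wall profile x -70 [(-12, 31.0), (-10, 31.0), (-8, 31.0), (-6, 31.0), (-4, 31.0), (-2, 31.0), (0, 39.0), (2, 38.0), (4, 38.0), (6, 38.0), (8, 38.0), (10, 12.0), (12, 12.0)]
case-frame tool z [ 0.0196  0.0121 -0.9997] yaw tool y 39.746792127720745 F case [-25.3 -25.8  22.4] [-5.48165431  6.30189866 -0.36146171]
[{'at': [251.5, 343.4], 'p': 0.89}, {'at': [336.6, 146.1], 'p': 0.88}, {'at': [406.1, 320.0], 'p': 0.6}]
[{'at': [416.4, 271.7], 'p': 0.86}, {'at': [309.1, 361.0], 'p': 0.76}, {'at': [249.4, 191.1], 'p': 0.61}]
[{'at': [324.1, 322.8], 'p': 0.78}, {'at': [357.3, 179.2], 'p': 0.75}, {'at': [379.2, 266.0], 'p': 0.61}]
```

View pics/s6.png

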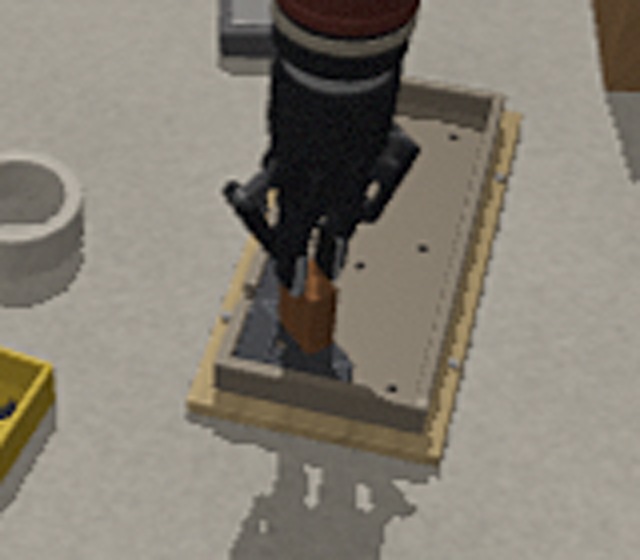

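View pics/w6.png

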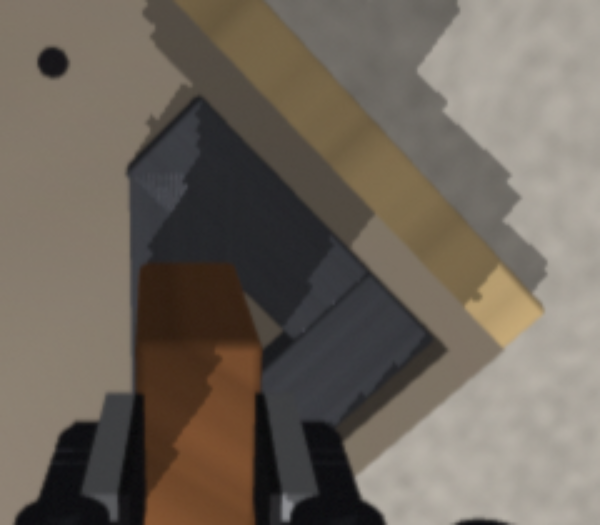

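In the wrist view the short arm is tight along the whole end wall, with no floor strip left, and the long arm is on its wall. The side view agrees, and the small yaw moment (-0.36 N m) means both arms lie flush. The tail is still up about 0.03 rad, so I ease the push a little and tilt back to flatten it.

```bash
python3 -m handwheel '0 -0.3 0 -0.3 0 0; 0 -0.6 0 -0.6 0 0; 0 -1 0 -0.9 0 0; 0 -1.5 0 -1.2 0 0; 0 -1.5 0 -1.5 0 0; 0 -1.5 0 -1.5 0 0; 0 -1.5 0 -1.5 0 0; 0 -1.5 0 -1.5 0 0; 0 -1.5 0 -1.5 0 0; 0 -1.5 0 -1.5 0 0'
python3 - <<'E'
from meas import *
img,d,k=cam("wrist"); np.savez("w7.npz",img=img,d=d,**k)
meas(img,d,k,np.array([572.6,-88.25]),-.1058)
s=robot.read_state(); M=R.from_rotvec(s["eef_rot"]).as_matrix(); a=-.1058; B=R.from_euler("z",a).as_matrix().T
print("case-frame tool z",(B@M[:,2]).round(4),"F case",(B@s["contact_force"]).round(1),s["wrist_torque"])
E
```

```text
t: 16.8
tool_pos: [528.1, -123.6, 45.8]
eef_rot: [1.321, 2.82, 0.072]
contact_force: [-17.8, -14.7, 15.2]
gripper_width: 19.4
grasp_force: 62.1
slopes x,y, z at corner [-8.00000e-04 -1.47000e-02  3.03432e+01]
short edge x -75 ymax -4.3
short edge x -60 ymax -4.4
short edge x -45 ymax -4.2
short edge x -30 ymax -4.3
short edge x -15 ymax -4.2
long-wall profile y -10 [(-12, 31.0), (-10, 31.0), (-8, 31.0), (-6, 31.0), (-4, 31.0), (-2, 31.0), (0, 35.0), (2, 38.0), (4, 39.0), (6, 39.0), (8, 38.0), (10, 37.0)]
long-wall profile y -18 [(-12, 136.0), (-10, 141.0), (-8, 140.0), (-6, 136.0), (-4, 31.0), (-2, 31.0), (0, 35.0), (2, 39.0), (4, 38.0), (6, 39.0), (8, 38.0), (10, 38.0)]
long-wall profile y -26 [(-12, 142.0), (-10, 31.0), (-8, 31.0), (-6, 31.0), (-4, 31.0), (-2, 31.0), (0, 34.0), (2, 38.0), (4, 39.0), (6, 38.0), (8, 38.0), (10, 38.0)]
end-wall profile x -20 [(-12, 154.0), (-10, 156.0), (-8, 159.0), (-6, 161.0), (-4, 160.0), (-2, 156.0), (0, 158.0), (2, 39.0), (4, 39.0), (6, 38.0), (8, 39.0), (10, 12.0), (12, 12.0)]
end-wall profile x -45 [(-12, 31.0), (-10, 31.0), (-8, 30.0), (-6, 31.0), (-4, 31.0), (-2, 30.0), (0, 38.0), (2, 38.0), (4, 38.0), (6, 38.0), (8, 38.0), (10, 12.0), (12, 12.0)]
end-wall profile x -70 [(-12, 30.0), (-10, 30.0), (-8, 31.0), (-6, 30.0), (-4, 31.0), (-2, 30.0), (0, 38.0), (2, 39.0), (4, 38.0), (6, 38.0), (8, 38.0), (10, 12.0), (12, 12.0)]
case-frame tool z [ 0.04    0.0348 -0.9986] F case [-16.3 -17.3  14.6] [-3.82022579  4.3176515  -0.32148279]
```

```bash
python3 -c "
from cell import robot,workorder
print(robot.read_state()['contact_force']); print(workorder.finish_job())"
```

```text
[-17.99360392 -15.52795383  14.57574247]
the job is handed in; nothing more can be done
None
```

I handed the job in with the steel square held and pressed flush into the notch corner, at about 16 N along each wall direction and 0.015 rad of tilt; no verdict came back, and the long arm's far end was hidden from the cameras, so its flush fit is judged from the forces.

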